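# Read an ink drawdown, then hold the panel clamp open

## Robot

A 7-joint arm with a two-finger parallel gripper is mounted at the origin on the work surface. World frame = base frame: x ahead of the robot, y to its left, z up, the work surface at z = 0. Lengths are in m, angles in rad, forces in N, time in s.
With the tool pointing down it reaches from about 0.4 to 0.85 m from the base axis. Payload 4.5 kg.
Tool frame: the origin (TCP) lies where the fingers leave the gripper's body, on its centre line; the fingertips stand 73 mm ahead of it and the grasp point (between the pads) lies 54 mm ahead of it; z points along the fingers, y is the line along which they close (so a half turn about z gives the same grasp; the last joint's range is limited). The gripper opens to 85 mm and grips with 20 to 120 N. Pads are 22 mm wide; open, the fingers measure 114 mm over their backs; the gripper's body (76 mm by 85 mm) begins 54 mm behind the grasp point. The pads swing forward as they close: fully open they stand 13 mm farther back than shut.
Start: joints at [-1.29, 0.689, -0.195, 1.565, 0.157, 0.902, -0.215], TCP at [0.153, 0.606, 0.304] pointing down, gripper open.
Joint ranges: [-3.01, 3.01], [-0.46, 2.08], [-1.47, 1.51], [0.13, 2.56], [-1, 4.14], [0.04, 2.09], [-2.66, 2.66]. Speed limits (rad/s): [2.57, 2.57, 3.14, 3.14, 3.14, 3.14, 3.14].

## Interface

Orientations are given as a unit quaternion [x, y, z, w].
In Python, from plant import ctrl gives the robot as it stands.
- The arm moves only by the shell command python3 -m pendant 'ROWS'. ROWS is JSON, a list of rows, each a list of 3 entries, a list of its own where there are three numbers: the opening, from 0 (shut) to 1 (fully open), then the shift along the world's x, y, z in mm, then the turn, a rotation vector about the world's x, y, z in degrees. In form: [[grip, [x, y, z], [ax, ay, az]], ...]. A call has 1 to 8 rows; each row shifts and turns the commanded pose from where the row before left it; what a row does not reach is not made up. A row lasts 1/8 s, in which the tool goes at most 62.5 mm and 10.7 degrees, less where a joint would pass 70% of its speed; a pose out of reach is approached as far as the arm can. A call is refused whole if a number of a shift passes 62.5 or a number of a turn 10.7, either way. A call with a gripper value outside its range is refused whole. The fingers move at their own pace and stop on an object; the grip force is fixed at half the most. Time passes only in rows, so rows that do not move let the fingers close. It gives the time, the measured TCP pose, the force, the opening and the grip force at its end, in the units of the state.
- ctrl.get_state(): the state, without advancing time (a new reading comes with each control period).
- ctrl.snapshot(name): name is "scene" or "top"; returns the picture (480x640x3 uint8, blue, green, red); there is no depth.
- ctrl.calibration(name): a dict with "intrinsics" (3x3 intrinsics, pixels), "dist_coeffs" ([k1, k2, p1, p2, k3] as OpenCV has them; the pictures are not rectified), "rvec" (rotation vector, rad) and "tvec" (3), from world to camera coordinates, as OpenCV has them. Camera axes: x right, y down, z forward; pixel columns grow to the right and rows downward; lengths in m; the calibration is good to about 2 mm. A picture is of the moment at which its call begins. calibration takes no time and is no camera call.
- ctrl.job_done(): hands the job in; it is judged then, once.
The state is a dict: "clock": time; "q": joint angles; "qd": joint speeds; "effort": joint torques, N m; "eef_pos": TCP position; "tcp_rot": TCP orientation; "force": force on the tool from outside, world axes, zero at the start; "wrist_torque": the same for the moment, N m; "width": opening from 0.0 (shut) to 1.0 (fully open); "grasp_force": force on a finger pad.
Only numpy, scipy, OpenCV 4.12 (cv2) and the standard library are available. Lean on these libraries where they do the work, as an engineer would, in place of code of your own. Each camera call takes 0.05 s, during which the arm holds its last target. There are 200 camera calls.

## Task

Take the colour-reading pen from its dock and, holding it upright, press its nose gently first on the ring of the white reference tile and then on the ring on the blue ink of the test panel, and stand it back in its dock. Then pull open the panel holder's sprung clamp, the one with the black handle, until its white index line stands at the red line, not beyond it, and finish while still holding it there, so that I can lift out the panel. Do not shift the panel or disturb the other things on the bench.

Things in the scene. Friction and masses are not known exactly. Their poses are not given: they have to be found in the camera images.
- pen_grip (a point): The colour-reading pen: a round black instrument, 24 mm across and 140 mm long, about 110 g, with an orange band and a green button; it stands upright, nose down, in its dock. This point is on its axis, 105 mm above the end of its nose and 35 mm below its top, the middle of the part to hold; the frame's z runs along the pen from nose to top.
- pen_tip (a point): The end of the pen's grey nose, a flat foot 10 mm across. The nose is sprung: it starts to give at about 2 N, is fully in after 6 mm at about 6 N, and comes out again by itself. Docked, it stands 6 mm above the bench.
- pen: The same pen as a whole; its origin is at the end of the nose (nose not pressed in), z along the pen towards its top.
- dock: The pen's grey dock, fixed to the bench: foot 80 x 80 mm and 34 mm high, on it a 60 x 60 mm block with a square hole 29 mm wide from above, chamfered at its mouth. The pen's shoulder rests on the ledge 40 mm down the hole, so it stands out 72 mm above the dock. Origin under the dock's centre, on the hole's axis, at bench height.
- dock_mouth (a point): Centre of the mouth of the dock's hole, on the dock's top face, 74 mm above the bench.
- white_tile: The white reference tile: a white disc 50 mm across in a flat black holder 70 x 70 mm, fixed to the bench. Origin under its centre.
- tile_spot (a point): Centre of the black aiming ring (24 mm across) on the white disc, on its upper face, 12 mm above the bench.
- panel: The loose test panel: a white enamelled plate 119 x 90 x 4 mm with a dark blue ink drawdown, lying in the panel holder between two low rails. Origin at the centre of its underside, which is 14 mm above the bench.
- ink_spot (a point): Centre of the white aiming ring (24 mm across) on the dark blue ink, on the panel's upper face, 18 mm above the bench.
- holder: The panel holder: a grey base plate 290 x 180 x 14 mm fixed to the bench, fixed aluminium fence at its far (+x) end, the sprung clamp across its middle, two spring barrels at its near (-x) end. Origin at the centre of its underside; its x axis points from the clamp's handle to the panel. The clamp opens along -x, towards the robot.
- clamp (a joint): Opening of the sprung clamp, in m: 0 closed, its steel lip 6 mm over the panel's edge; 0.035 its white index line stands at the red line; 0.055 end stop. The springs push it shut with 5 N when closed and 12 N at the red line; it shuts again if let go.
- clamp_handle (a point): Centre of the clamp's black handle bar, a level round bar 14 mm thick along the holder's y axis, 74 mm free between its steel cheeks (tops 69 mm above the bench), 62 mm above the bench. It moves with the clamp. Below it a flat steel tongue, its top 22 mm above the bench; the blue jaw (top 33 mm above the bench) begins 51 mm beyond the bar (+x), and nothing stands nearer behind it than the barrel posts out at the sides (38 mm above the bench).
- clamp_pointer (a point): White index line on the blue pointer wing at the clamp's right (-y) end; it moves with the clamp along the scale strip.
- red_line (a point): The red line across the white scale strip on the holder's base, right (-y) of the clamp.
- ink_tin: Bystander: shiny ink tin, 94 mm across, 75 mm tall.
- amber_bottle: Bystander: amber glass bottle with black cap, 52 mm across, 115 mm tall.
- ink_knife: Bystander: ink knife with dark wooden handle, 210 mm long, lying flat.
- brush: Bystander: brush with wooden handle, 220 mm long, lying flat.
- cutter: Bystander: orange snap-off cutter, 150 mm long, 14 mm thick, lying flat.

How it is judged:
By the outcome, as a careful person would: the job done as asked, in the order asked, and still so for the second after the job is handed in, while the arm keeps its last pose, push and grip.
It also fails if it takes over 62 s, if anything falls off the work surface, if the arm or the gripper's body presses on something with over 40 N, if the wrist force passes 120 N, or if a joint passes its speed limit or range.

## Working session

There is one attempt and no reset: what is moved stays moved. The work goes in short steps, Python scripts to look and compute and a shell command to move; the robot and the scene stay as the last step left them, time stands still between calls to the robot, and variables do not carry over. Pictures are saved under pics/ and viewed, at most 10 in all, crops included, and the job is handed in when it is done.

```bash
mkdir -p pics; cat > h.py <<'E'
import numpy as np, cv2
from plant import ctrl
def cal(n):
    c=ctrl.calibration(n); return np.array(c["intrinsics"],float),np.array(c["dist_coeffs"],float),np.array(c["rvec"],float),np.array(c["tvec"],float)
def ray(n,uv):
    K,d,r,t=cal(n); R=cv2.Rodrigues(r)[0]
    p=cv2.undistortPoints(np.array([[uv]],float),K,d)[0,0]
    return -R.T@t.ravel(), R.T@np.array([p[0],p[1],1])
def onz(n,uv,z):
    o,v=ray(n,uv); return o+v*(z-o[2])/v[2]
def two(a,b):
    A=np.zeros((3,3));B=np.zeros(3)
    for n,uv in (("scene",a),("top",b)):
        o,v=ray(n,uv);v=v/np.linalg.norm(v);P=np.eye(3)-np.outer(v,v);A+=P;B+=P@o
    return np.linalg.solve(A,B)
def proj(n,p):
    K,d,r,t=cal(n); return cv2.projectPoints(np.array([p],float),r,t,K,d)[0].ravel()
E
python3 - <<'E'
from h import *
for n in("scene","top"):
    cv2.imwrite(f"pics/{n}0.png",ctrl.snapshot(n)); print(n,ray(n,(320,240)))
print(ctrl.get_state())
E
```

```text
scene (array([1.31145529, 0.2278024 , 0.57383187]), array([-0.82098806, -0.2414231 , -0.51748293]))
top (array([0.34373232, 0.02589283, 1.55125674]), array([ 0.14203923, -0.02665958, -0.98954269]))
{'clock': 0.1, 'q': array([-1.29019232,  0.68989818, -0.19453744,  1.56625314,  0.15732408,
        0.90249783, -0.21508346]), 'qd': array([ 9.63667756e-04, -1.15353460e-03,  4.81406331e-05, -2.25655270e-03,
       -7.41378260e-04, -7.22766599e-04, -1.66459534e-04]), 'effort': array([-4.27775798e-03, -5.40598190e+01, -1.27196275e+00, -1.58984953e+01,
        9.30669863e-03,  4.38429852e-03,  3.40754957e-05]), 'eef_pos': array([0.15260838, 0.60560066, 0.3031623 ]), 'tcp_rot': array([ 1.23028070e-01,  9.92402843e-01, -8.30031085e-04, -3.76230616e-05]), 'force': array([ 0.45712101, -0.49641014,  0.28658394]), 'wrist_torque': array([ 0.00108772,  0.00928649, -0.00582533]), 'grasp_force': 0.0, 'width': 1.0048132107159313}
```

View pics/scene0.png

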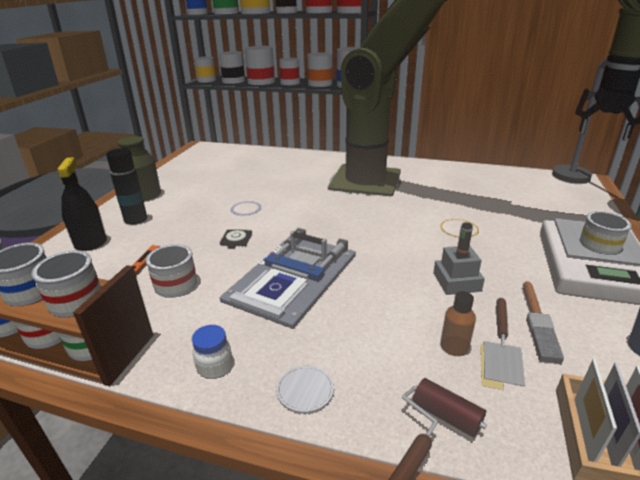

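View pics/top0.png

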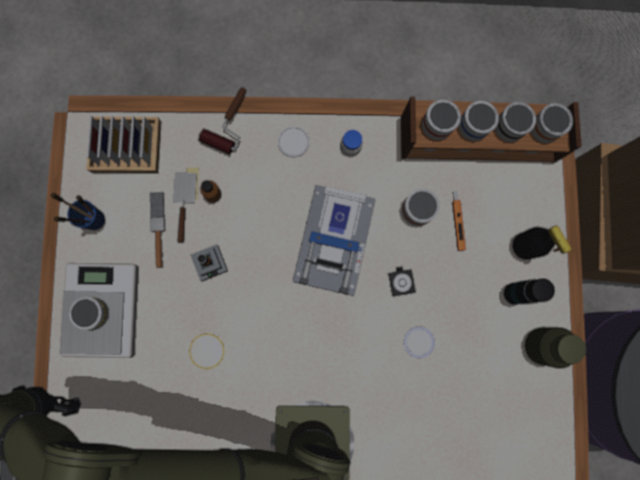

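The scene view shows the dock with the pen at about (463,255), the holder at about (290,275) and the tile at (236,238). The top view has the dock at (209,262), the holder at (335,240), the ink ring at (341,217) and the tile ring at (402,282).

```bash
python3 - <<'E'
from h import *
t=cv2.imread("pics/top0.png");s=cv2.imread("pics/scene0.png")
def crop(i,x,y,w,h,f): return cv2.resize(i[y:y+h,x:x+w],None,fx=f,fy=f,interpolation=cv2.INTER_CUBIC)
c=np.zeros((600,800,3),np.uint8)
c[0:600,0:400]=crop(t,290,180,80,120,5)
c[0:240,400:600]=crop(t,190,242,40,48,5)
c[0:240,600:800]=crop(t,382,260,40,48,5)
c[240:600,400:600]=crop(s,438,218,50,90,4)
c[240:540,600:800]=crop(s,290,225,50,75,4)
cv2.imwrite("pics/c0.png",c)
# holder base outline, tile white, ring etc.
hsv=cv2.cvtColor(t,cv2.COLOR_BGR2HSV)
m=cv2.inRange(hsv,(105,90,40),(130,255,255)); 
n,l,st,ce=cv2.connectedComponentsWithStats(m)
for i in range(1,n):
    if st[i,4]>15: print("blue",st[i],ce[i])
g=cv2.cvtColor(t,cv2.COLOR_BGR2GRAY)
roi=g[180:300,285:385]
for th in(150,165):
    cs,_=cv2.findContours(((roi<th)*255).astype(np.uint8),cv2.RETR_EXTERNAL,cv2.CHAIN_APPROX_NONE)
    b=max(cs,key=cv2.contourArea); r=cv2.minAreaRect(b)
    box=cv2.boxPoints(r)+[285,180]; P=np.array([onz("top",p,.014) for p in box]); print(th,box.round(1).tolist(),P.round(4).tolist(),P.mean(0).round(4),np.linalg.norm(P[1]-P[0]),np.linalg.norm(P[2]-P[1]))
for nm,(x,y,w,h) in dict(dock=(185,237,50,50),tile=(384,262,35,37)).items():
    roi=g[y:y+h,x:x+w]
    for th in(110,140):
        cs,_=cv2.findContours(((roi<th)*255).astype(np.uint8),cv2.RETR_EXTERNAL,cv2.CHAIN_APPROX_NONE)
        b=max(cs,key=cv2.contourArea); r=cv2.minAreaRect(b);print(nm,th,r[0][0]+x,r[0][1]+y,r[1:])
E
```

```text
blue [462 124  15  14  27] [467.92592593 131.96296296]
blue [343 130  19  19 289] [352.05190311 139.18685121]
blue [ 76 201  21  27 148] [ 89.0472973  217.46621622]
blue [329 204  21  29 334] [338.78443114 218.62874251]
blue [337 214   6   6  25] [339.24 216.36]
blue [309 232  50  20 453] [333.59381898 241.401766  ]
150 [[285.0, 180.0], [384.0, 180.0], [384.0, 299.0], [285.0, 299.0]] [[0.7389, 0.0877, 0.014], [0.7437, -0.2006, 0.014], [0.3981, -0.1983, 0.014], [0.3952, 0.0815, 0.014]] [ 0.569  -0.0574  0.014 ] 0.28840653668035987 0.34558999293873577
165 [[285.0, 180.0], [384.0, 180.0], [384.0, 299.0], [285.0, 299.0]] [[0.7389, 0.0877, 0.014], [0.7437, -0.2006, 0.014], [0.3981, -0.1983, 0.014], [0.3952, 0.0815, 0.014]] [ 0.569  -0.0574  0.014 ] 0.28840653668035987 0.34558999293873577
dock 110 209.24128913879395 262.90616607666016 ((29.51348114013672, 29.720592498779297), 68.74949645996094)
dock 140 205.65000343322754 260.9499988555908 ((46.48548126220703, 38.57978439331055), 71.56504821777344)
tile 110 400.8741645812988 280.2869110107422 ((29.138004302978516, 25.140941619873047), 79.99201965332031)
tile 140 402.37999725341797 279.6599998474121 ((33.09259796142578, 34.78965759277344), 81.8698959350586)
```

View pics/c0.png

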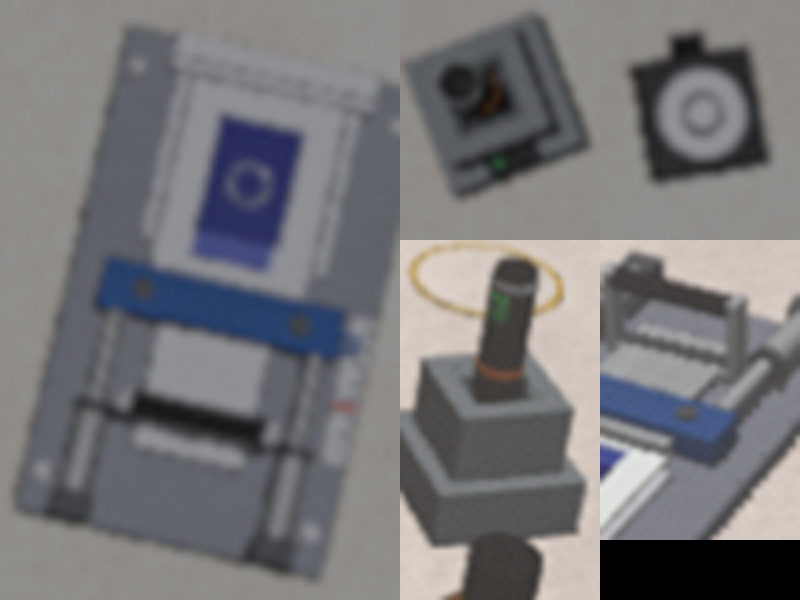

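The composite shows these top-view pixels:

| Feature | Pixel |
|---|---|
| Ink ring | about (339.6,216.6) |
| Tile ring | (402.6,282.2) |
| Pen top | (201.7,258.6) |
| Handle bar | (316,260.6) to (343.2,266) |
| Red line | (358,261.2) |

```bash
python3 - <<'E'
from h import *
np.set_printoptions(precision=4,suppress=True)
t=cv2.imread("pics/top0.png");s=cv2.imread("pics/scene0.png")
def T(cx,cy,ox,oy,px,py,f=5): return ((cx-ox+.5)/f-.5+px,(cy-oy+.5)/f-.5+py)
H=lambda x,y:T(x,y,0,0,290,180)
D=lambda x,y:T(x,y,400,0,190,242)
S=lambda x,y:T(x,y,400,240,438,218,4)
print("ink",onz("top",H(249,185),.018))
print("tile",onz("top",T(705,113,600,0,382,260),.012))
print("bar",onz("top",H(133,404),.062),onz("top",H(268,431),.062))
print("corners",[onz("top",H(*c),.014) for c in((125,27),(15,510),(320,578))])
print("red",onz("top",H(343,408),.016))
print("pentop top",onz("top",D(460,82),.146)," two",two(S(516,266),D(460,82)))
# hole corners, block face corners
hc=[(441,78),(492,55),(513,108),(461,130)]
print("hole",[onz("top",D(*c),.074) for c in hc],np.mean([onz("top",D(*c),.074) for c in hc],0))
# dock mouth in scene
print("block scene corners",[onz("scene",S(*c),.074) for c in((422,362),(468,422),(574,408))])
# dark block face by grey
g=cv2.cvtColor(t,cv2.COLOR_BGR2GRAY)
# ring blobs subpix
for nm,(x,y,r) in dict(tile=(402,282,7)).items():
    roi=g[y-12:y+13,x-12:x+13]; m=(roi>135).astype(np.uint8)
    n,l,st,ce=cv2.connectedComponentsWithStats(m)
    print(nm,[(st[i,4],ce[i]+[x-12,y-12]) for i in range(1,n) if st[i,4]>3])
    cs,_=cv2.findContours(m,cv2.RETR_EXTERNAL,cv2.CHAIN_APPROX_NONE)
    print([ (cv2.minEnclosingCircle(c)[0][0]+x-12,cv2.minEnclosingCircle(c)[0][1]+y-12) for c in cs if len(c)>20])
for nm,(a,b,z) in dict(ink=((277.5,287),(339.5,216.6),.018)).items(): print(onz("scene",a,z))
print("proj ink", proj("scene",onz("top",H(249,185),.018)),"tile",proj("scene",onz("top",T(705,113,600,0,382,260),.012)))
hs=cv2.cvtColor(s,cv2.COLOR_BGR2HSV)
def crop(i,x,y,w,h,f): return cv2.resize(i[y:y+h,x:x+w],None,fx=f,fy=f,interpolation=cv2.INTER_CUBIC)
c=np.zeros((560,800,3),np.uint8)
c[:400,:400]=crop(s,262,272,50,50,8)[:400,:400];c[:240,400:800]=crop(s,216,224,50,30,8);c[240:560,400:800]=crop(t,190,242,50,40,8)
cv2.imwrite("pics/c1.png",c)
E
```

```text
ink [ 0.6324 -0.0705  0.018 ]
tile [ 0.4464 -0.2522  0.012 ]
bar [ 0.5006 -0.0043  0.062 ] [ 0.4865 -0.0789  0.062 ]
corners [array([0.7254, 0.0017, 0.014 ]), array([0.4445, 0.0609, 0.014 ]), array([ 0.408, -0.112,  0.014])]
red [ 0.5046 -0.1248  0.016 ]
pentop top [0.4941 0.2952 0.146 ]  two [0.4946 0.2966 0.1419]
hole [array([0.5039, 0.3195, 0.074 ]), array([0.5169, 0.2921, 0.074 ]), array([0.488 , 0.2795, 0.074 ]), array([0.4755, 0.3075, 0.074 ])] [0.4961 0.2996 0.074 ]
block scene corners [array([0.4867, 0.2589, 0.074 ]), array([0.5392, 0.2838, 0.074 ]), array([0.5128, 0.3363, 0.074 ])]
tile [(np.int32(8), array([413.875, 272.625])), (np.int32(105), array([401.9905, 282.3238])), (np.int32(13), array([402., 282.]))]
[(402.07894706726074, 282.39473724365234)]
[ 0.635  -0.0663  0.018 ]
proj ink [276.0682 285.983 ] tile [235.6552 234.4759]
```

View pics/c1.png

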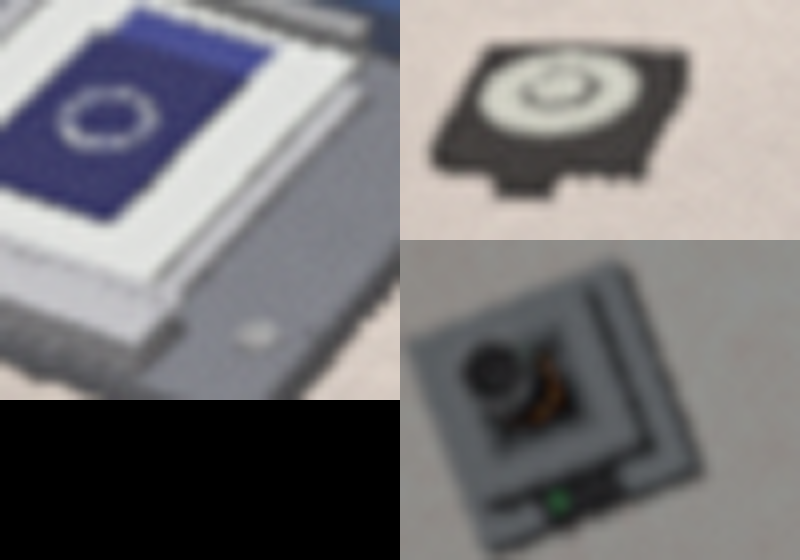

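The scene rays agree with the top view: the ink ring at (275.1,286.4) and the tile ring at (235.8,234.6) both fall within about 1 px of where I projected them. The dock hole is at about (0.496,0.298), the ink ring at (0.633,-0.070), the tile at (0.446,-0.252), and the bar at (0.4936,-0.0416) with yaw about -11.8°. Now I'll move to above the pen.

```bash
python3 -m pendant '[[1,[43,-38.5,0],[0,0,-10.7]],[1,[43,-38.5,0],[0,0,-10.7]],[1,[43,-38.5,0],[0,0,-10.7]],[1,[43,-38.5,0],[0,0,-10.7]],[1,[43,-38.5,0],[0,0,-10.7]],[1,[43,-38.5,0],[0,0,-10.7]],[1,[43,-38.5,0],[0,0,-10.7]],[1,[41.5,-38.5,0],[0,0,-10.7]]]'; python3 -m pendant '[[1,[0,0,-40],[0,0,-2.1]],[0.7,[0,0,0],[0,0,0]]]'
```

```text
clock: 1.1
eef_pos: [0.4962, 0.2967, 0.3037]
tcp_rot: [0.767, 0.642, -0.0, -0.0]
force: [0.1, -0.0, 0.6]
width: 0.999
grasp_force: 0.0
clock: 1.35
eef_pos: [0.4934, 0.297, 0.2614]
tcp_rot: [0.776, 0.63, -0.004, -0.001]
force: [0.2, 1.1, -0.9]
width: 0.819
grasp_force: 0.0
```

```bash
python3 -m pendant '[[0.7,[0,0,-40],[0,0,0]],[0.7,[0,0,-35],[0,0,0]],[0.7,[0,0,-22],[0,0,0]],[0.7,[0,0,0],[0,0,0]],[0.7,[0,0,0],[0,0,0]]]'; python3 - <<'E'
from h import *
t=ctrl.snapshot("top");s=ctrl.snapshot("scene")
def crop(i,x,y,w,h,f): return cv2.resize(i[y:y+h,x:x+w],None,fx=f,fy=f,interpolation=cv2.INTER_CUBIC)
c=np.hstack([crop(s,420,180,80,120,5),crop(t,170,220,80,120,5)])
cv2.imwrite("pics/g1.png",c)
E
```

```text
clock: 1.98
eef_pos: [0.4955, 0.2991, 0.1683]
tcp_rot: [0.776, 0.631, 0.001, -0.0]
force: [1.2, 0.5, 0.8]
width: 0.696
grasp_force: 0.0
```

View pics/g1.png

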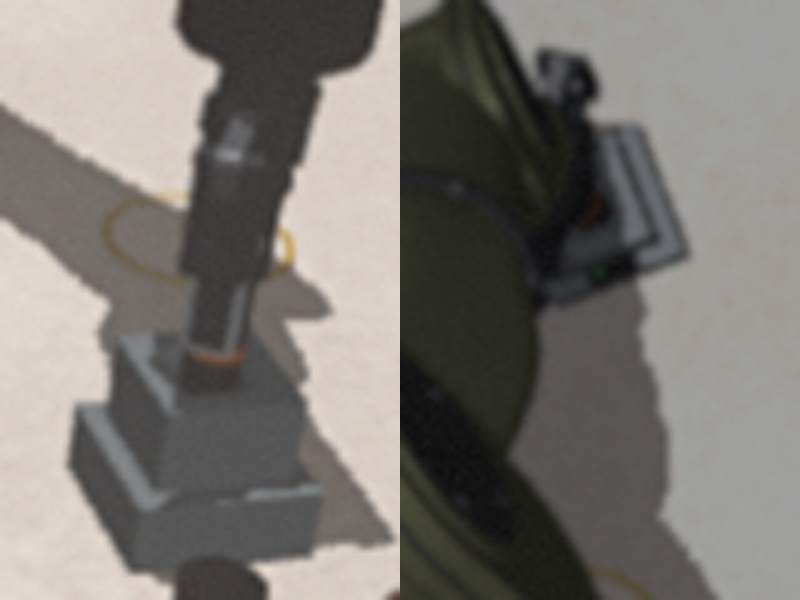

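The finger stands in front of the pen. The pen's shaft centre is at scene pixel (463.3,251) and its orange band is visible. Next I'll check the lateral offset from the ray.

```bash
python3 - <<'E'
from h import *
for uv in((463.2,253),(463.6,245)):
    o,v=ray("scene",uv); k=(.4955-o[0])/v[0]; print(o+k*v)
print(ctrl.get_state()["eef_pos"])
E
```

```text
[0.4955     0.30060197 0.07368149]
[0.4955     0.29851027 0.09313478]
[0.49575165 0.29884017 0.1684614 ]
```

```bash
python3 -m pendant '[[0.7,[0,0,-3],[0,0,0]],[0,[0,0,0],[0,0,0]],[0,[0,0,0],[0,0,0]],[0,[0,0,0],[0,0,0]],[0,[0,0,0],[0,0,0]],[0,[0,0,0],[0,0,0]]]'
```

```text
clock: 2.82
eef_pos: [0.4952, 0.2981, 0.1641]
tcp_rot: [0.776, 0.63, 0.0, 0.0]
force: [-0.7, -0.5, 4.4]
width: 0.271
grasp_force: 58.4
```

```bash
python3 -m pendant '[[0,[0,0,15],[0,0,0]],[0,[0,0,30],[0,0,0]],[0,[0,0,35],[0,0,0]],[0,[0,0,20],[0,0,0]],[0,[0,-20,0],[0,0,0]],[0,[-5,-45,0],[0,0,0]],[0,[-5,-45,0],[0,0,0]],[0,[-5,-45,0],[0,0,0]]]'; python3 -m pendant '[[0,[-5,-50,0],[0,0,0]],[0,[-5,-50,0],[0,0,0]],[0,[-5,-50,0],[0,0,0]],[0,[-5,-50,0],[0,0,0]],[0,[-5,-50,0],[0,0,0]],[0,[-5,-50,0],[0,0,0]],[0,[-4,-50,0],[0,0,0]],[0,[0,-30,0],[0,0,0]]]'; python3 -m pendant '[[0,[0,-15,-30],[0,0,0]],[0,[0,0,-30],[0,0,0]],[0,[0,0,0],[0,0,0]],[0,[0,0,0],[0,0,0]]]'
```

```text
clock: 3.82
eef_pos: [0.4788, 0.1397, 0.2631]
tcp_rot: [0.777, 0.63, -0.001, 0.0]
force: [0.3, 0.2, -1.3]
width: 0.27
grasp_force: 59.1
clock: 4.82
eef_pos: [0.443, -0.2406, 0.2631]
tcp_rot: [0.778, 0.628, -0.001, -0.001]
force: [-0.2, 0.0, -0.9]
width: 0.268
grasp_force: 59.1
clock: 5.32
eef_pos: [0.4456, -0.2522, 0.2043]
tcp_rot: [0.776, 0.63, -0.0, -0.0]
force: [-0.1, 0.2, -0.3]
width: 0.271
grasp_force: 59.1
```

```bash
python3 - <<'E'
from h import *
t=ctrl.snapshot("top");s=ctrl.snapshot("scene")
def crop(i,x,y,w,h,f): return cv2.resize(i[y:y+h,x:x+w],None,fx=f,fy=f,interpolation=cv2.INTER_CUBIC)
c=np.hstack([crop(s,205,160,66,100,6),crop(t,370,240,66,100,6)])
cv2.imwrite("pics/p1.png",c)
e=ctrl.get_state()["eef_pos"]
for z in(.0458,.06,.1,.14): print(z,proj("scene",[e[0],e[1],z]),proj("top",[e[0],e[1],z]))
E
```

```text
0.0458 [234.09487144 222.95504945] [404.75395595 281.42382916]
0.06 [233.41927439 218.00749594] [405.69260897 281.0829314 ]
0.1 [231.47426987 203.71172375] [408.43345538 280.08731374]
0.14 [229.46575196 188.86666505] [411.32641398 279.0361116 ]
```

View pics/p1.png

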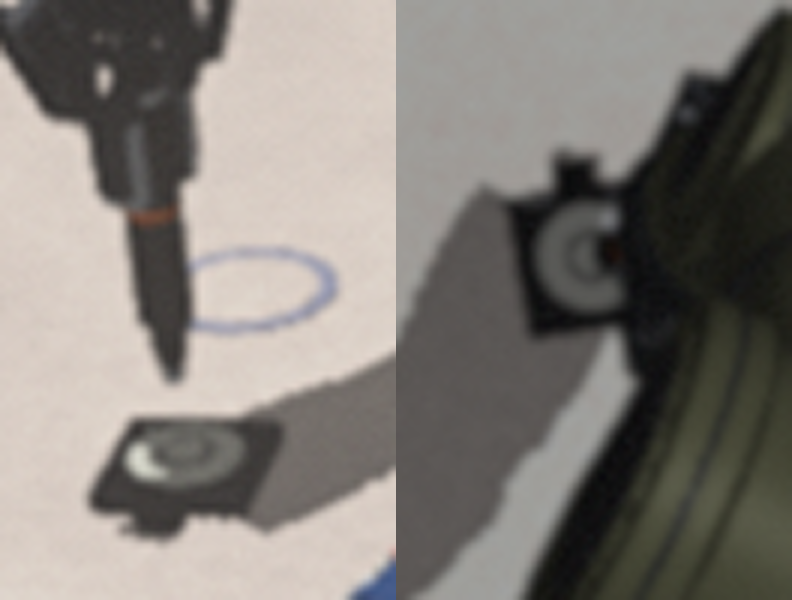

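The nose is at scene pixel (233.7,222.6), where I predicted it, and the band is on the predicted axis. So the pen is upright and about 1 mm from the ring centre in plan.

```bash
python3 -m pendant '[[0,[0.5,0.5,-15],[0,0,0]],[0,[0,0,-12],[0,0,0]],[0,[0,0,-4],[0,0,0]],[0,[0,0,-3],[0,0,0]],[0,[0,0,-1.5],[0,0,0]],[0,[0,0,0],[0,0,0]],[0,[0,0,0],[0,0,0]]]'
```

```text
clock: 6.3
eef_pos: [0.4465, -0.2513, 0.1687]
tcp_rot: [0.776, 0.63, -0.0, -0.0]
force: [-2.1, -0.0, 2.0]
width: 0.274
grasp_force: 59.2
```

```bash
python3 -m pendant '[[0,[0,0,-1.5],[0,0,0]],[0,[0,0,0],[0,0,0]],[0,[0,0,0],[0,0,0]],[0,[0,0,0],[0,0,0]]]'; python3 - <<'E'
from h import *
f=[]
for i in range(6): ctrl.snapshot("top"); s=ctrl.get_state(); f.append(s["force"])
print(np.mean(f,0),s["eef_pos"])
E
```

```text
clock: 6.8
eef_pos: [0.4466, -0.2514, 0.1669]
tcp_rot: [0.776, 0.63, -0.0, -0.0]
force: [-1.8, 0.3, 2.8]
width: 0.27
grasp_force: 59.3
[-1.58104257  0.8586234   2.9178816 ] [ 0.44653232 -0.25138371  0.16690531]
```

```bash
python3 -m pendant '[[0,[0,0,10],[0,0,0]],[0,[0,0,35],[0,0,0]],[0,[0,0,35],[0,0,0]],[0,[37,36,0],[0,0,0]],[0,[37,36,0],[0,0,0]],[0,[37,36,0],[0,0,0]],[0,[37,36,0],[0,0,0]],[0,[25,24,0],[0,0,0]]]'; python3 -m pendant '[[0,[13.5,12.5,-20],[0,0,0]],[0,[0,0,-22],[0,0,0]],[0,[0,0,-10],[0,0,0]],[0,[0,0,0],[0,0,0]],[0,[0,0,0],[0,0,0]]]'; python3 - <<'E'
from h import *
s=ctrl.snapshot("scene")
def crop(i,x,y,w,h,f): return cv2.resize(i[y:y+h,x:x+w],None,fx=f,fy=f,interpolation=cv2.INTER_CUBIC)
cv2.imwrite("pics/p2.png",crop(s,235,210,80,100,6))
e=ctrl.get_state()["eef_pos"];print(e, onz("scene",(275.1,286.4),.018))
for z in(e[2]-.1585,.1): print(z,proj("scene",[e[0],e[1],z]))
E
```

```text
clock: 8.1
eef_pos: [0.622, -0.0804, 0.2474]
tcp_rot: [0.775, 0.632, 0.002, 0.0]
force: [0.1, 0.2, -1.2]
width: 0.271
grasp_force: 59.1
clock: 8.72
eef_pos: [0.6337, -0.0714, 0.1959]
tcp_rot: [0.776, 0.63, 0.001, 0.001]
force: [-1.1, 0.1, -2.0]
width: 0.271
grasp_force: 59.1
[ 0.63370195 -0.07132283  0.19595723] [ 0.6343265  -0.07197909  0.018     ]
0.03745723115176955 [274.823725   278.80861561]
0.1 [272.56448818 253.61642986]
```

View pics/p2.png

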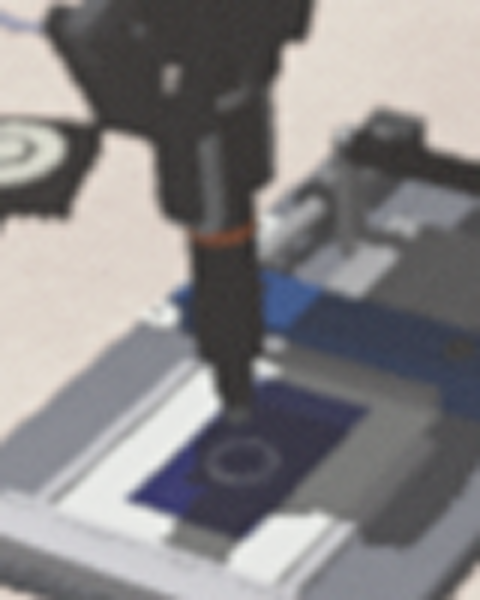

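The nose is at (274.6,278.6), directly above the ring at (275,286.5), and matches the prediction. Pressing now.

```bash
python3 -m pendant '[[0,[0,0,-10],[0,0,0]],[0,[0,0,-5],[0,0,0]],[0,[0,0,-3],[0,0,0]],[0,[0,0,-3],[0,0,0]],[0,[0,0,-2],[0,0,0]],[0,[0,0,0],[0,0,0]],[0,[0,0,0],[0,0,0]]]'; python3 - <<'E'
from h import *
f=[]
for i in range(6): ctrl.snapshot("top"); s=ctrl.get_state(); f.append(s["force"])
print(np.mean(f,0),s["eef_pos"])
E
```

```text
clock: 9.65
eef_pos: [0.633, -0.0709, 0.1722]
tcp_rot: [0.776, 0.63, -0.0, -0.0]
force: [-2.6, 1.0, 3.7]
width: 0.269
grasp_force: 59.3
[-1.95733014  0.07899265  3.74212458] [ 0.63303351 -0.07086436  0.17196587]
```

```bash
python3 -m pendant '[[0,[0,0,10],[0,0,0]],[0,[0,0,35],[0,0,0]],[0,[0,0,45],[0,0,0]],[0,[-10,25,0],[0,0,0]],[0,[-17,46,0],[0,0,0]],[0,[-17,46,0],[0,0,0]],[0,[-17,46,0],[0,0,0]],[0,[-17,46,0],[0,0,0]]]'; python3 -m pendant '[[0,[-17,46,0],[0,0,0]],[0,[-17,46,0],[0,0,0]],[0,[-15,40,0],[0,0,0]],[0,[-11,28,0],[0,0,0]],[0,[0,0,0],[0,0,0]],[0,[0,0,0],[0,0,0]]]'; python3 - <<'E'
from h import *
s=ctrl.snapshot("scene");t=ctrl.snapshot("top")
def crop(i,x,y,w,h,f): return cv2.resize(i[y:y+h,x:x+w],None,fx=f,fy=f,interpolation=cv2.INTER_CUBIC)
cv2.imwrite("pics/p3.png",np.hstack([crop(s,420,190,80,120,5),crop(t,170,220,80,120,5)]))
e=ctrl.get_state()["eef_pos"];print(e)
for z in(e[2]-.1585,.074): print(z,proj("scene",[e[0],e[1],z]),proj("top",[e[0],e[1],z]))
E
```

```text
clock: 10.95
eef_pos: [0.5552, 0.1396, 0.2623]
tcp_rot: [0.776, 0.63, 0.001, 0.0]
force: [0.4, 0.8, -1.0]
width: 0.273
grasp_force: 59.2
clock: 11.7
eef_pos: [0.4959, 0.2971, 0.2621]
tcp_rot: [0.777, 0.63, 0.0, 0.001]
force: [0.8, -0.9, -2.4]
width: 0.271
grasp_force: 59.2
[0.49614024 0.29640197 0.26212264]
0.10362263685479275 [463.32718504 240.71142404] [204.15436321 258.96939622]
0.074 [461.16281947 252.76854776] [206.13549527 260.13286465]
```

View pics/p3.png

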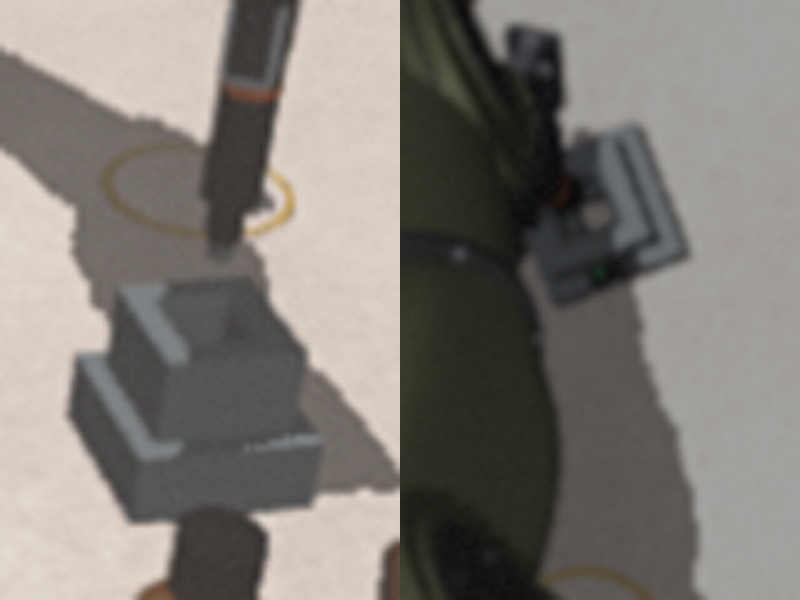

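The nose is over the dock. The hole's centre is at scene pixel about (462.5,254), against (461.2,252.8) predicted for the axis, so I'll shift about +1.5 mm in y, back to the pose I grasped it at.

```bash
python3 -m pendant '[[0,[-0.7,1.5,-15],[0,0,0]],[0,[0,0,-15],[0,0,0]],[0,[0,0,-10],[0,0,0]],[0,[0,0,-10],[0,0,0]],[0,[0,0,0],[0,0,0]]]';python3 -m pendant '[[0,[0,0,-12],[0,0,0]],[0,[0,0,-12],[0,0,0]],[0,[0,0,-10],[0,0,0]],[0,[0,0,-8],[0,0,0]],[0,[0,0,0],[0,0,0]],[0,[0,0,0],[0,0,0]]]'
```

```text
clock: 12.42
eef_pos: [0.494, 0.2993, 0.2109]
tcp_rot: [0.776, 0.63, -0.001, -0.0]
force: [0.4, -0.5, -2.1]
width: 0.267
grasp_force: 59.2
clock: 13.18
eef_pos: [0.4944, 0.2993, 0.1699]
tcp_rot: [0.776, 0.63, -0.0, 0.0]
force: [1.0, -1.1, -1.8]
width: 0.27
grasp_force: 58.9
```

```bash
python3 -m pendant '[[0,[0.5,-0.5,-4],[0,0,0]],[0,[0,0,-1.3],[0,0,0]],[0,[0,0,0],[0,0,0]],[0,[0,0,0],[0,0,0]]]'
```

```text
clock: 13.68
eef_pos: [0.495, 0.2992, 0.1647]
tcp_rot: [0.776, 0.63, 0.0, -0.0]
force: [0.9, -0.3, -1.9]
width: 0.268
grasp_force: 58.9
```

```bash
python3 -m pendant '[[0,[0,0,-0.5],[0,0,0]],[0.4,[0,0,0],[0,0,0]],[0.7,[0,0,0],[0,0,0]],[0.7,[0,0,0],[0,0,0]],[0.7,[0,0,15],[0,0,0]],[0.7,[0,0,35],[0,0,0]],[0.7,[0,0,45],[0,0,0]]]';python3 -m pendant '[[0.7,[0,-30,0],[0,0,0]],[0.7,[0,-45,0],[0,0,0]],[0.7,[0,-50,0],[0,0,0]],[0.7,[0,-50,0],[0,0,0]],[0.7,[0,-50,0],[0,0,0]],[0.7,[0,-50,0],[0,0,0]],[0.7,[0,-45,0],[0,0,0]],[0.7,[-1,-20,0],[0,0,0]]]'; python3 - <<'E'
from h import *
s=ctrl.snapshot("scene");t=ctrl.snapshot("top")
def crop(i,x,y,w,h,f): return cv2.resize(i[y:y+h,x:x+w],None,fx=f,fy=f,interpolation=cv2.INTER_CUBIC)
cv2.imwrite("pics/p4.png",np.hstack([crop(s,438,218,50,90,6),crop(t,190,230,40,90,6),crop(s,280,215,40,90,6)]))
print(ctrl.get_state()["eef_pos"])
E
```

```text
clock: 14.55
eef_pos: [0.4946, 0.2989, 0.2604]
tcp_rot: [0.776, 0.63, -0.001, -0.0]
force: [0.7, 0.0, -0.0]
width: 0.698
grasp_force: 0.0
clock: 15.55
eef_pos: [0.4939, -0.0444, 0.2603]
tcp_rot: [0.778, 0.629, 0.0, 0.001]
force: [-0.0, 1.2, 0.8]
width: 0.699
grasp_force: 0.0
[ 0.49386136 -0.04405507  0.26014388]
```

View pics/p4.png

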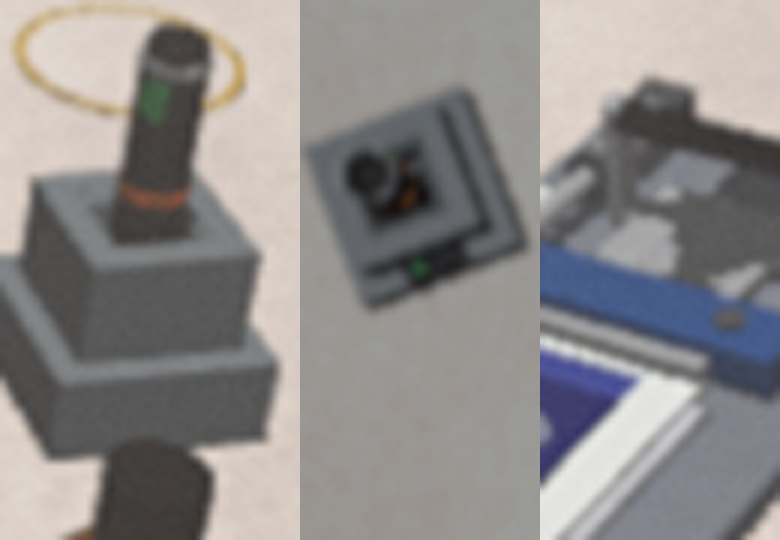

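The pen is back in its dock, upright, at the same pixels as before: top at scene (467,226) and top view (201,258). Next I'll go down onto the handle.

```bash
python3 -m pendant '[[0.6,[0,1.5,-40],[0,0,0]],[0.6,[0,0,-45],[0,0,0]],[0.6,[0,0,-35],[0,0,0]],[0.6,[0,0,-15],[0,0,0]],[0.6,[0,0,-9],[0,0,0]],[0.6,[0,0,0],[0,0,0]],[0.6,[0,0,0],[0,0,0]]]';python3 -m pendant '[[0.4,[0,0,0],[0,0,0]],[0,[0,0,0],[0,0,0]],[0,[0,0,0],[0,0,0]],[0,[0,0,0],[0,0,0]],[0,[0,0,0],[0,0,0]],[0,[0,0,0],[0,0,0]]]'
```

```text
clock: 16.52
eef_pos: [0.4946, -0.0394, 0.1161]
tcp_rot: [0.776, 0.63, 0.001, 0.001]
force: [0.1, 0.3, -0.1]
width: 0.601
grasp_force: 0.0
clock: 17.27
eef_pos: [0.4963, -0.0399, 0.1158]
tcp_rot: [0.777, 0.63, 0.002, 0.002]
force: [5.7, -1.7, 6.0]
width: 0.141
grasp_force: 58.9
```

```bash
python3 -m pendant '[[0,[-3,0.6,0],[0,0,0]],[0,[-6,1.2,0],[0,0,0]],[0,[-7,1.5,0],[0,0,0]],[0,[-7,1.5,0],[0,0,0]],[0,[-4,0.8,0],[0,0,0]],[0,[0,0,0],[0,0,0]],[0,[0,0,0],[0,0,0]]]'; python3 - <<'E'
from h import *
f=[]
for i in range(5): t=ctrl.snapshot("top"); st=ctrl.get_state(); f.append(st["force"])
s=ctrl.snapshot("scene")
print(np.mean(f,0),st["eef_pos"])
cv2.imwrite("pics/k_top.png",t);cv2.imwrite("pics/k_scene.png",s)
def crop(i,x,y,w,h,f): return cv2.resize(i[y:y+h,x:x+w],None,fx=f,fy=f,interpolation=cv2.INTER_CUBIC)
t0=cv2.imread("pics/top0.png")
c=np.zeros((600,800,3),np.uint8)
c[:,:390]=crop(t,300,225,65,100,6)[:, :390]; c[:300,400:700]=crop(t,340,235,25,25,12);c[300:,400:700]=crop(t0,340,235,25,25,12)
cv2.imwrite("pics/k1.png",c)
E
```

```text
clock: 18.15
eef_pos: [0.4717, -0.0345, 0.1158]
tcp_rot: [0.777, 0.63, 0.004, 0.004]
force: [9.8, -2.1, 2.4]
width: 0.142
grasp_force: 58.7
[ 9.0919073  -2.51103789  3.09003807] [ 0.47164682 -0.0344967   0.11582369]
```

View pics/k1.png

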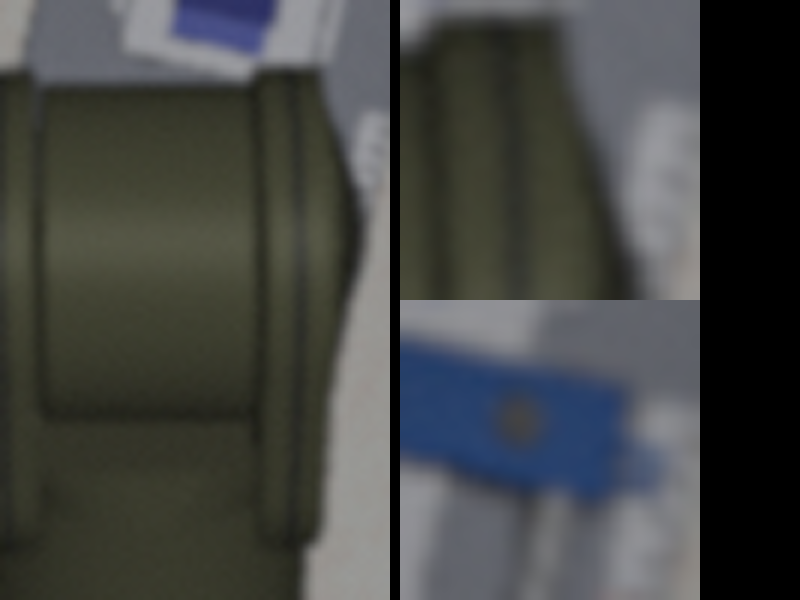

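The arm hides the pointer in the top view, where only the scale's end shows at (361,250). I've used all my pictures, so I'll measure the jaw's displacement from the scene view's blue mask, closed against now.

```bash
cat > jaw.py <<'E'
from h import *
hx=np.array([np.cos(np.radians(-11.8)),np.sin(np.radians(-11.8)),0])
def edges(s):
    hsv=cv2.cvtColor(s,cv2.COLOR_BGR2HSV)
    m=cv2.inRange(hsv,(100,110,45),(116,255,255)); m[:225]=0;m[320:]=0;m[:,:225]=0;m[:,350:]=0
    n,l,st,ce=cv2.connectedComponentsWithStats(m)
    o=[(int(st[i,4]),st[i,:4].tolist(),ce[i].round(1).tolist()) for i in range(1,n) if st[i,4]>12]
    i=1+np.argmax(st[1:,4]); M=l==i; b=s[:,:,0].astype(float)
    top=[];bot=[]
    for c in range(st[i,0]+8,st[i,0]+st[i,2]-8):
        r=np.where(M[:,c])[0]
        top.append((c,r[0]-.5));bot.append((c,r[-1]+.5))
    f=lambda a,z:(lambda q:(np.median(q),q.std(),len(q)))(np.array([onz("scene",p,z)@hx for p in a]))
    return o,f(top,.033),f(bot,.02)
E
python3 - <<'E'
from jaw import *
for f in("scene0","k_scene"):
    s=cv2.imread(f"pics/{f}.png"); print(f,*edges(s),sep="\n ")
    hsv=cv2.cvtColor(s,cv2.COLOR_BGR2HSV).astype(int)
    red=((hsv[...,0]<8)|(hsv[...,0]>172))&(hsv[...,1]>70)&(hsv[...,2]>70); red[:225]=0;red[300:]=0;red[:,:240]=0;red[:,345:]=0
    print(" red",np.argwhere(red)[:,::-1].tolist()[:20])
P=onz("top",((343.5)/5-.5+290,(408.5)/5-.5+180),.016); print("red top",P,P@hx,"scene px",proj("scene",P))
print("bar@hx now",ctrl.get_state()["eef_pos"]@hx,"closed img",np.array([.4936,-.0416,0])@hx)
E
```

```text
scene0
 [(341, [266, 254, 57, 21], [294.8, 264.4])]
 (np.float64(0.5515441284681618), np.float64(0.0063372088425716665), 41)
 (np.float64(0.5611436313699215), np.float64(0.0011046696616585651), 41)
 red [[272, 252], [273, 252]]
k_scene
 [(348, [272, 249, 57, 20], [300.6, 258.9])]
 (np.float64(0.5270699202167437), np.float64(0.006326063847194175), 41)
 (np.float64(0.537063812265157), np.float64(0.0011868553931384332), 41)
 red []
red top [ 0.50461268 -0.12481209  0.016     ] 0.51947247342259 scene px [273.73519391 251.60922523]
bar@hx now 0.4687911940345967 closed img 0.4916759788493862
```

```bash
python3 -m pendant '[[0,[-4,0.8,0],[0,0,0]],[0,[-4,0.8,0],[0,0,0]],[0,[-2,0.4,0],[0,0,0]],[0,[0,0,0],[0,0,0]],[0,[0,0,0],[0,0,0]],[0,[0,0,0],[0,0,0]]]'; cat > m.py <<'E'
from jaw import *
a=edges(cv2.imread("pics/scene0.png"));R=[];F=[];B=[]
for i in range(6):
    s=ctrl.snapshot("scene");b=edges(s);st=ctrl.get_state()
    R.append([(a[1][0]-b[1][0])*1e3,(a[2][0]-b[2][0])*1e3]);F.append(st["force"]@hx);B.append(st["eef_pos"]@hx)
print(np.mean(R,0),"force",np.mean(F),"by tcp mm",(.4931-np.mean(B))*1e3,b[0],st["eef_pos"],st["width"])
hsv=cv2.cvtColor(s,cv2.COLOR_BGR2HSV)
P=np.array([.50461,-.12481,.016])
for d in range(-20,50,5):
    q=proj("scene",P+hx*d/1e3); x,y=np.round(q).astype(int); print(d,(x,y),s[y,x-1:x+2].tolist())
cv2.imwrite("pics/k_last.png",s)
E
python3 m.py
```

```text
clock: 19.2
eef_pos: [0.463, -0.0326, 0.1158]
tcp_rot: [0.777, 0.63, 0.005, 0.005]
force: [11.3, -3.7, 1.7]
width: 0.139
grasp_force: 58.6
[33.80714611 32.9363393 ] force 11.547356913693099 by tcp mm 33.23118546896126 [(344, [275, 247, 56, 20], [302.6, 257.0])] [ 0.46300348 -0.03260809  0.11584061] 0.14282601868124892
-20 (np.int64(278), np.int64(248)) [[139, 102, 88], [138, 92, 71], [136, 88, 66]]
-15 (np.int64(277), np.int64(249)) [[147, 111, 95], [138, 94, 72], [139, 94, 70]]
-10 (np.int64(276), np.int64(250)) [[142, 103, 86], [139, 95, 73], [140, 92, 71]]
-5 (np.int64(275), np.int64(251)) [[139, 100, 82], [137, 90, 70], [141, 94, 73]]
0 (np.int64(274), np.int64(252)) [[117, 83, 70], [116, 80, 67], [126, 86, 69]]
5 (np.int64(273), np.int64(253)) [[116, 98, 93], [98, 77, 69], [98, 76, 65]]
10 (np.int64(271), np.int64(254)) [[207, 210, 209], [197, 199, 196], [162, 160, 155]]
15 (np.int64(270), np.int64(255)) [[197, 200, 198], [220, 226, 223], [222, 226, 224]]
20 (np.int64(269), np.int64(256)) [[203, 205, 204], [214, 218, 215], [223, 227, 226]]
25 (np.int64(268), np.int64(257)) [[211, 215, 211], [225, 228, 227], [226, 229, 227]]
30 (np.int64(267), np.int64(258)) [[203, 207, 206], [222, 224, 223], [227, 229, 227]]
35 (np.int64(266), np.int64(259)) [[227, 229, 227], [227, 230, 229], [224, 227, 226]]
40 (np.int64(264), np.int64(260)) [[208, 212, 210], [223, 224, 223], [228, 230, 229]]
45 (np.int64(263), np.int64(261)) [[218, 222, 221], [227, 229, 228], [227, 230, 229]]
```

```bash
python3 -m pendant '[[0,[-1,0.2,0],[0,0,0]],[0,[0,0,0],[0,0,0]],[0,[0,0,0],[0,0,0]]]'; python3 m.py | head -1; python3 - <<'E'
from jaw import *
def bolt(s):
    # weighted non-blue inside jaw's filled outline
    b=s[:,:,0].astype(float)-s[:,:,2]
    hsv=cv2.cvtColor(s,cv2.COLOR_BGR2HSV)
    m=cv2.inRange(hsv,(100,110,45),(116,255,255)); m[:225]=0;m[320:]=0;m[:,:225]=0;m[:,350:]=0
    cs,_=cv2.findContours(m,cv2.RETR_EXTERNAL,cv2.CHAIN_APPROX_NONE);c=max(cs,key=cv2.contourArea)
    f=np.zeros_like(m);cv2.fillPoly(f,[cv2.convexHull(c)],255);f=cv2.erode(f,np.ones((3,3)))
    w=np.where(f>0,np.clip(45-b,0,None),0)
    n,l,st,ce=cv2.connectedComponentsWithStats((w>0).astype(np.uint8))
    out=[]
    for i in range(1,n):
        if st[i,4]>=4:
            y,x=np.where(l==i);W=w[y,x];u=((x*W).sum()/W.sum(),(y*W).sum()/W.sum());p=onz("scene",u,.034);out.append((int(st[i,4]),np.round(u,2).tolist(),round(p@hx*1e3,2),p.round(4).tolist()))
    return out
for f in("scene0","k_scene","k_last"): print(f,bolt(cv2.imread(f"pics/{f}.png")))
E
```

```text
clock: 19.88
eef_pos: [0.4623, -0.0325, 0.1158]
tcp_rot: [0.777, 0.63, 0.005, 0.005]
force: [11.2, -3.2, 1.8]
width: 0.141
grasp_force: 58.5
[34.41199443 33.66371476] force 11.960897949984934 by tcp mm 33.880031223962604 [(341, [275, 247, 56, 20], [302.8, 256.9])] [ 0.46233426 -0.03246588  0.11581009] 0.13966959349563304
scene0 [(19, [276.17, 257.33], np.float64(560.44), [0.5518, -0.0995, 0.034]), (18, [311.13, 267.82], np.float64(561.96), [0.5718, -0.0111, 0.034])]
k_scene [(15, [281.98, 252.1], np.float64(536.04), [0.5279, -0.0942, 0.034]), (18, [316.57, 262.03], np.float64(536.99), [0.5474, -0.0059, 0.034])]
k_last [(16, [284.23, 250.05], np.float64(526.27), [0.5184, -0.0922, 0.034]), (17, [318.69, 259.98], np.float64(527.73), [0.5384, -0.0035, 0.034])]
```

```bash
python3 -m pendant '[[0,[-0.8,0.2,0],[0,0,0]],[0,[0,0,0],[0,0,0]],[0,[0,0,0],[0,0,0]]]'; python3 m.py | head -1
```

```text
clock: 20.55
eef_pos: [0.4617, -0.0323, 0.1158]
tcp_rot: [0.777, 0.63, 0.005, 0.005]
force: [12.0, -3.0, 1.1]
width: 0.14
grasp_force: 58.5
[35.0872444  34.28907347] force 11.989838714142019 by tcp mm 34.56786732833456 [(348, [275, 247, 56, 20], [302.7, 256.7])] [ 0.4616945  -0.03232285  0.11582252] 0.14382687252001117
```

All three checks now put the opening at the red line: the jaw edges read 34.3–35.1 mm, the TCP about 34.6–34.9 mm, and the pull is 12.0 N. Handing in.

```bash
python3 -c "
from plant import ctrl
print(ctrl.job_done())"
```

```text
the job is handed in; nothing more can be done
None
```

The job is handed in: the pen was pressed on the white tile ring and then the blue ink ring (about 4–5 N each) and stood back in its dock, and the arm is holding the clamp about 34.8 mm open against the 35 mm red line, judged from jaw position and spring force because the arm hid the pointer in the top view.

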